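# Hang the spare drive wheel on the J-hook

### The arm

A 6-joint arm with a two-finger parallel gripper is mounted at the origin on a cart in front of the work surface, level with it; the furniture and walls round the work are solid. World frame = base frame: x ahead of the robot, y to its left, z up, the work surface at z = 0. Lengths are in mm, angles in rad, forces in N, time in s.
With the tool pointing down it reaches from about 275 to 750 mm from the base axis. Payload 10.2 kg.
Tool frame: the origin (TCP) lies on the centre line of the jaws, within the pads' length; the fingertips stand 14 mm ahead of it and the grasp point (between the pads) lies 5 mm behind it; z points along the fingers, y is the line along which they close (so a half turn about z gives the same grasp; the last joint's range is limited). The gripper opens to 88 mm and grips with 3 to 60 N. Pads are 18 mm wide; open, the fingers measure 123 mm over their backs; the gripper's body (75 mm by 187 mm) begins 45 mm behind the grasp point.
Start: joints at [1.126, 0.313, 1.498, -0, 1.331, -0.223], TCP at [115.505, 512.142, 252.72] pointing down, gripper open.
Joint ranges: [-2.94, 2.94], [-0.97, 2.17], [0.19, 2.56], [-1.23, 4.37], [0.02, 3.11], [-2.88, 2.88]. Speed limits (rad/s): [2.39, 2.39, 3.01, 3.14, 3.14, 3.14].

### API

Orientations are given as a unit quaternion [w, x, y, z].
In Python, from bench import sensors, capture, get_calibration, r, spot_in, outline_of, spot_point gives the robot as it stands. The module is installed in compiled form; this text tells all that it offers.
- The arm moves only by the tool arm_command, never from a script. Its argument "rows" is a list that holds one entry, the list of rows, each a list of 7 numbers: the shift along the tool's x, y, z in m, then the turn, a rotation vector about the tool's x, y, z in degrees, then the closure, from 0 (fully open) to 1 (shut). In form: [[[tx, ty, tz, ax, ay, az, gripper], ...]]. A call has 1 to 10 rows; each row shifts and turns the commanded pose from where the row before left it, along the tool's axes as they then stand; what a row does not reach is not made up. A row lasts 1/8 s, in which the tool goes at most 62.5 mm and 10.7 degrees, less where a joint would pass 70% of its speed; a pose out of reach is approached as far as the arm can. A call with a gripper value outside its range is refused whole. The fingers move at their own pace and stop on an object; "force" is the grip in N (left out, the last holds). Time passes only in rows, so rows that do not move let the fingers close. It gives the time, the measured TCP pose, the force, the opening and the grip force at its end, in the units of the state.
- sensors.sense(): the state, without advancing time (a new reading comes with each control period).
- capture(name): name is "scene" or "top" or "wrist"; returns the picture (400x640x3 uint8, blue, green, red); there is no depth.
- get_calibration(name): a dict with "mtx" (3x3 intrinsics, pixels), "distortion" ([k1, k2, p1, p2, k3] as OpenCV has them; the pictures are not rectified), "R" (3x3) and "t" (3): a world point X has camera coordinates R X + t. Camera axes: x right, y down, z forward; pixel columns grow to the right and rows downward; lengths in mm; the calibration is good to about 2 mm. A picture is of the moment at which its call begins: read the wrist's pose just before it. get_calibration takes no time and is no camera call; for the wrist camera it gives the pose at the moment of the call.
- r.hand_in(): hands the job in; it is judged then, once.
Trained networks look in the newest picture that a camera, given by its name, has taken for a name from the list of things; names that differ only in an ending like _2 or _b are one class to them, and where a whole thing is asked for, a point or a joint stands for the part that bears it (a point fixed in the world has none). Each returns a list of dicts, best first, with "p" (0 to 1); they miss things now and then, are a little off and sometimes report something else, mostly with a low value. They report only what shows in the picture. A call takes as long as a camera call.
- spot_in(camera, label): "location" ([x, y, z] in mm, in world coordinates, good to about 4 mm: the middle of the surface that is visible of it).
- outline_of(camera, label): "pixels" (400x640 bool, what is visible of it).
- spot_point(camera, label): "location" ([x, y, z] in mm, in world coordinates, good to about 4 mm: a listed point, or the origin of a listed thing).
The state is a dict: "clock": time; "joints": joint angles; "joint_velocities": joint speeds; "joint_efforts": joint torques, N m; "ee_pos": TCP position; "eef_rot": TCP orientation; "wrist_force": force on the tool from outside, world axes, zero at the start; "torque": the same for the moment, N m; "grip_width": opening from 0.0 (shut) to 1.0 (fully open); "finger_force": force on a finger pad.
Only numpy, scipy, OpenCV 4.12 (cv2) and the standard library are available. Lean on these libraries where they do the work, as an engineer would, in place of code of your own. Each camera call takes 0.05 s, during which the arm holds its last target. There are 200 camera calls.

### The job

Lift the spoked drive wheel out of its wooden cradle by the rim and hang it up on the hook stand: the hook must pass through the gap between the rim and the hub, and the rim must be set down in the crook of the J-hook before you let go. Someone has re-clamped the hook at an unknown height on its post, so feel for it. Leave the wheel hanging still and plumb under the hook by its rim, and do not shove the parts pot, the dust blower or the mug out of place.

Things in the scene. Friction and masses are not known exactly. Their poses are not given: they have to be found in the camera images.
- wheel: Spare aluminium drive wheel, 150 mm across, 0.25 to 0.5 kg. Rim 12 mm wide along the axle, outer radius 75, inner 65; hub radius 22, length 24; three 8 mm round spokes at 30, 150 and 270 degrees from +x towards +z, so the gap round +z is open. Origin at its centre; y is the axle, x and z lie in its plane. Starts upright in the cradle, z up, centre 88 mm above the worktop.
- cradle: Fixed wooden cradle, 150 mm along x, 60 mm along y; its 15 mm slot between two cheeks (100 mm long, tops 52 mm above the worktop) holds the wheel upright on two cross pins, the wheel's plane being the cradle's x-z plane. The upper half of the wheel stands free. Origin at the centre of its underside, on the worktop.
- stand: Fixed hook stand: base plate 12 mm thick (x -130 to +40 mm, 110 mm wide), post of radius 8 mm, 320 mm high, and a J-hook of 8 mm round steel bar clamped to the post. Origin at the foot of the post, on the worktop; z up. The hook lies in the plane y = 0 and points along -x: a level arm out to x = -60 mm, a dip of 14 mm into the crook (flat from x = -77 to -93), then up to a free end at x = -104.
- under_crook (a point): Point on the worktop straight below the middle of the hook's crook (stand x = -85 mm, y = 0), axes as the stand's. It does not tell the hook's height. Hung by its rim, the wheel has its centre plumb above this point, 65 mm below the top of the bar in the crook, its axle along x.
- under_tip (a point): Point on the worktop straight below the hook's free end (stand x = -104 mm, y = 0). The top of the free end is 20 mm above the top of the bar in the crook and is unreported: 210 to 280 mm above the worktop, different each time. It must be seen or felt, e.g. by lowering shut fingers on it until they meet it. The hook holds its height under 60 N.
- parts_pot: Brass-coloured screw-top parts pot, 42 mm across, 20 mm high; bystander. Origin at the centre of its underside.
- blower: Black rubber dust blower standing on its bulb, 50 mm across, 98 mm high; bystander. Origin at the centre of its underside.
- mug: Black and white mug, 82 mm across (114 mm with its handle), 97 mm high; bystander. Origin at the centre of its underside.

How it is judged (in metres and radians):
On the way, in this order (a step that is already met when the one before it is completed fails the run):
1. the wheel is held by the fingers, lifted clear of the cradle (contact force between the fingers and wheel above 1 N and contact force between wheel and cradle below 0.05 N and height (world z) of wheel above 0.105 m and contact force between wheel and stand below 0.05 N), for 0.1 s.
2. the rim rests in the crook of the hook while the fingers still hold the wheel (contact force between the fingers and wheel above 1 N and contact force between wheel and stand above 0.5 N and height (world z) of wheel below 0.202 m and x of wheel in the frame of stand between -0.099 and -0.071 m and y of wheel in the frame of stand between -0.02 and 0.02 m), for 0.1 s.
At the end, for the whole second after the job is handed in: The wheel hangs by its rim in the crook of the hook: its centre is below the crook (within 14 mm along the hook and 20 mm across it), 117 to 202 mm above the worktop, its axle within 0.2 rad of level and within 0.3 rad of the hook's direction; it is at rest (under 30 mm/s and 0.4 rad/s) (x of wheel in the frame of stand between -0.099 and -0.071 m and y of wheel in the frame of stand between -0.02 and 0.02 m and height (world z) of wheel between 0.117 and 0.202 m and contact force between wheel and stand above 1 N and angle between wheel's own y axis and vertical between 1.37 and 1.77 rad and angle between the y axis of wheel and the x axis of stand, either way round below 0.3 rad and linear speed of wheel below 0.03 m/s and angular speed of wheel below 0.4 rad/s); the robot touches nothing.
It fails at once if the parts pot, blower or mug is moved more than 25 mm (distance of any of parts_pot, blower, mug from where it was at the start of the episode above 0.025 m).
It also fails if it takes over 51 s, if anything falls off the work surface, if the arm or the gripper's body presses on something with over 40 N, if the wrist force passes 120 N, or if a joint passes its speed limit or range.

## Working session

There is one attempt and no reset: what is moved stays moved. The work goes in short steps, Python scripts to look and compute and a tool call to move; the robot and the scene stay as the last step left them, time stands still between calls to the robot, and variables do not carry over. Pictures are saved under pics/ and viewed, at most 10 in all, crops included, and the job is handed in when it is done.

Besides the shell and the picture viewer there is one more tool, called after "Call:" as name(argument=value, ...) on one line, values as JSON. arm_command: Moves the arm, as the interface text tells. Its arguments: {"type":"object","properties":{"rows":{"type":"array"},"force":{"type":"number"}},"required":["rows"]}

```bash
mkdir -p pics
cat > h.py <<'E'
import numpy as np, cv2
from bench import sensors, capture, get_calibration, r, spot_in, outline_of, spot_point
def st():
    s=sensors.sense(); print({k:np.round(s[k],3).tolist() for k in("clock","joints","ee_pos","eef_rot","wrist_force","grip_width","finger_force")}); return s
def ray(cam,px):
    c=get_calibration(cam);K=np.array(c["mtx"]);d=np.array(c["distortion"]);R=np.array(c["R"]);t=np.array(c["t"])
    u=cv2.undistortPoints(np.array(px,float).reshape(-1,1,2),K,d).reshape(-1,2)
    return -R.T@t,(R.T@np.c_[u,np.ones(len(u))].T).T
def proj(cam,X):
    c=get_calibration(cam);R=np.array(c["R"])
    return cv2.projectPoints(np.array(X,float).reshape(-1,1,3),cv2.Rodrigues(R)[0],np.array(c["t"],float),np.array(c["mtx"]),np.array(c["distortion"]))[0].reshape(-1,2)
E
python3 - <<'E'
from h import *
st()
for c in("scene","top"):
    cv2.imwrite(f"pics/{c}0.png",capture(c))
    for n in("wheel","cradle","stand","under_crook","under_tip","parts_pot","blower","mug"):
        for f in(spot_point,):
            o=f(c,n); print(c,n,[(round(a["p"],2),np.round(a["location"]).tolist()) for a in o[:2]])
    print(c,get_calibration(c)["R"],get_calibration(c)["t"])
E
```

```text
{'clock': 0.0, 'joints': [1.126, 0.313, 1.498, -0.0, 1.331, -0.223], 'ee_pos': [115.412, 511.933, 252.166], 'eef_rot': [-0.0, 0.111, 0.994, -0.001], 'wrist_force': [0.324, 0.142, -0.275], 'grip_width': 1.0, 'finger_force': 0.0}
scene wheel [(0.92, [548.0, 37.0, 83.0])]
scene cradle [(0.73, [546.0, 37.0, -1.0])]
scene stand [(0.82, [537.0, -324.0, -1.0]), (0.45, [544.0, 35.0, 86.0])]
scene under_crook [(0.88, [571.0, -248.0, -2.0])]
scene under_tip [(0.72, [575.0, -227.0, -2.0])]
scene parts_pot [(0.6, [667.0, 4.0, -2.0]), (0.31, [572.0, -228.0, -3.0])]
scene blower [(0.56, [592.0, -464.0, -2.0])]
scene mug [(0.57, [450.0, -525.0, 3.0])]
scene [[-0.14688053 -0.98904843  0.01446742]
 [-0.55251567  0.0699032  -0.83056606]
 [ 0.82045874 -0.12998746 -0.55673218]] [-177.4594928   408.39448464  590.23388226]
top wheel [(0.74, [596.0, -465.0, -6.0]), (0.69, [546.0, 36.0, 91.0])]
top cradle [(0.73, [542.0, 37.0, -2.0])]
top stand [(0.74, [540.0, -330.0, -4.0])]
top under_crook [(0.64, [565.0, -247.0, -3.0]), (0.42, [596.0, -463.0, -1.0])]
top under_tip [(0.62, [571.0, -232.0, -5.0])]
top parts_pot [(0.57, [664.0, 6.0, -1.0])]
top blower [(0.9, [594.0, -465.0, -3.0]), (0.63, [537.0, -328.0, -1.0])]
top mug [(0.85, [447.0, -530.0, -0.0])]
top [[-0.02415725 -0.99968146 -0.00730753]
 [-0.99522996  0.02473949 -0.09436786]
 [ 0.09451859  0.00499301 -0.99551058]] [-255.23786051  564.54382669  867.71655174]
```

View pics/scene0.png

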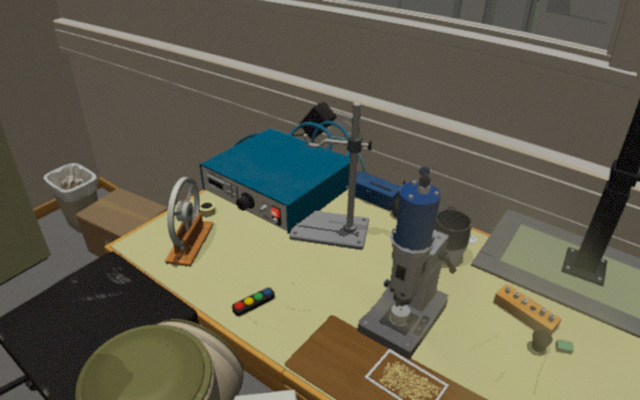

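View pics/top0.png

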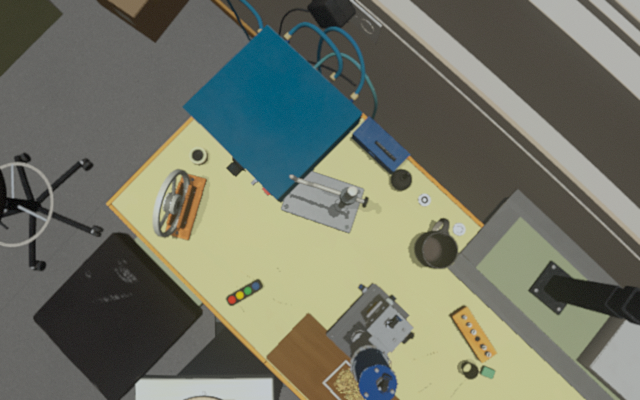

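The scene picture shows the wheel at about (184,215), its cradle at (190,240), the post at (352,170) and the hook tip at (308,143), beside a blue box. The top picture shows the wheel at (172,203) and the hook running from (345,195) to (290,178). I'll fit the wheel and stand poses to the outlines next.

```bash
cat > fit.py <<'E'
from h import *
from scipy.optimize import minimize
a=np.linspace(0,2*np.pi,60)
S=4
def cal(c):
    k=get_calibration(c);return cv2.Rodrigues(np.array(k["R"]))[0],np.array(k["t"],float),np.array(k["mtx"]),np.array(k["distortion"])
def P(k,X): return cv2.projectPoints(np.ascontiguousarray(X,float).reshape(-1,1,3),*k)[0].reshape(-1,2)
def hullfill(im,p): cv2.fillConvexPoly(im,np.round(cv2.convexHull(((p+.5)*S).astype(np.float32))).astype(np.int32),1)
def tf(p,L):
    c,s=np.cos(p[2]),np.sin(p[2]);L=np.asarray(L,float);return np.c_[p[0]+c*L[:,0]-s*L[:,1],p[1]+s*L[:,0]+c*L[:,1],L[:,2]]
def wheel(k,p):
    im=np.zeros((400*S,640*S),np.uint8)
    hullfill(im,P(k,tf(p,np.vstack([np.c_[75*np.cos(a),0*a+y,88+75*np.sin(a)] for y in(-6,6)]))));return im
def seg(A,B,r): # sphere-ish ends
    s=np.array([[i,j,l] for i in(-1,1) for j in(-1,1) for l in(-1,1)])*r*.75
    return np.vstack([A+s,B+s])
def stand(k,p):
    im=np.zeros((400*S,640*S),np.uint8);h=p[3] # tip top
    hullfill(im,P(k,tf(p,[[x,y,z] for x in(-130,40) for y in(-55,55) for z in(0,12)])))
    hullfill(im,P(k,tf(p,np.vstack([np.c_[8*np.cos(a),8*np.sin(a),0*a+z] for z in(0,320)]))))
    L=np.array([[0,0,h-10],[-60,0,h-10],[-77,0,h-24],[-93,0,h-24],[-104,0,h-6]],float)
    for A,B in zip(L[:-1],L[1:]): hullfill(im,P(k,tf(p,seg(A,B,4))))
    return im
def big(m,hull=False):
    m=cv2.resize(m.astype(np.uint8),None,fx=S,fy=S,interpolation=cv2.INTER_NEAREST)
    if hull:
        q=cv2.findNonZero(m);m=m*0;cv2.fillConvexPoly(m,cv2.convexHull(q),1)
    return m
def fit(f,ms,ks,p0,st):
    st=np.array(st);p0=np.array(p0)
    def c(q): 
        t=0
        for m,k in zip(ms,ks):
            i=f(k,p0+q*st);t+=1-(i&m).sum()/(i|m).sum()
        return t
    n=len(p0);o=minimize(c,np.zeros(n),method="Nelder-Mead",options=dict(initial_simplex=np.vstack([np.zeros(n)-.5,np.eye(n)]),xatol=.02,maxfev=200))
    return p0+o.x*st,o.fun
E
python3 - <<'E'
from fit import *
M={}
for c in("scene","top"):
    capture(c)
    for n in("wheel","stand","cradle"):
        for o in outline_of(c,n)[:2]:
            m=o["pixels"];y,x=np.nonzero(m);print(c,n,round(o["p"],2),m.sum(),x.min(),x.max(),y.min(),y.max())
            if (n=="stand")==(x.mean()>250) and (c,n) not in M: M[c,n]=m
np.savez("m.npz",**{f"{a}_{b}":v for (a,b),v in M.items()})
C=("scene","top");ks=[cal(c) for c in C]
for sel in([0,1],[0],[1]):
    print("wheel",sel,fit(wheel,[big(M[C[i],"wheel"],True) for i in sel],[ks[i] for i in sel],[546,37,-.38],[8,8,.12]))
    print("stand",sel,fit(stand,[big(M[C[i],"stand"]) for i in sel],[ks[i] for i in sel],[538,-327,np.arctan2(-.935,-.355),245],[8,8,.1,25]))
# box corner
for px in([280,198],):
  o1,d1=ray("top",px)
  o2,d2=ray("scene",[281,200]);A=np.c_[d1[0],-d2[0]];s=np.linalg.lstsq(A,o2-o1,rcond=None)[0];print("box",o1+s[0]*d1[0],o2+s[1]*d2[0])
E
```

```text
scene wheel 0.7 1282 167 199 177 244
scene stand 0.96 3308 290 371 103 248
scene cradle 0.71 1298 435 471 206 261
scene cradle 0.58 1209 166 212 214 265
top wheel 0.87 1333 152 188 169 237
top wheel 0.34 1282 166 205 175 240
top cradle 0.91 1184 166 206 175 239
top cradle 0.59 1547 414 457 218 268
wheel [0, 1] (array([ 5.47394706e+02,  3.92981083e+01, -2.77643451e-01]), np.float64(0.2401772593870265))Traceback (most recent call last):
  File "<stdin>", line 13, in <module>
KeyError: ('top', 'stand')
```

Run:
```python
from fit import *
M=dict(np.load("m.npz"));print(M.keys())
capture("top")
for o in outline_of("top","stand")[:2]:
    m=o["pixels"];y,x=np.nonzero(m);print(round(o["p"],2),m.sum(),x.min(),x.max(),y.min(),y.max())
    if x.mean()>250 and "top_stand" not in M: M["top_stand"]=m
np.savez("m.npz",**M)
C=("scene","top");ks=[cal(c) for c in C]
for sel in([0,1],[0],[1]):
    try:
        print("wheel",sel,fit(wheel,[big(M[C[i]+"_wheel"],True) for i in sel],[ks[i] for i in sel],[546,37,-.38],[8,8,.12]))
        print("stand",sel,fit(stand,[big(M[C[i]+"_stand"]) for i in sel],[ks[i] for i in sel],[538,-327,np.arctan2(-.935,-.355),245],[8,8,.1,25]))
    except KeyError as e: print(e)
o1,d1=ray("top",[280,198]);o2,d2=ray("scene",[281,200]);s=np.linalg.lstsq(np.c_[d1[0],-d2[0]],o2-o1,rcond=None)[0];print("box",o1+s[0]*d1[0],o2+s[1]*d2[0])
```

```text
dict_keys(['scene_wheel', 'scene_stand', 'scene_cradle', 'top_wheel', 'top_cradle'])
0.64 3305 281 368 172 231
wheel [0, 1] (array([ 5.47394706e+02,  3.92981083e+01, -2.77643451e-01]), np.float64(0.2401772593870265))
stand [0, 1] (array([ 539.42899856, -325.52074951,   -1.91487634,  244.6008348 ]), np.float64(0.3032988452198889))
wheel [0] (array([ 5.54525643e+02,  4.03222625e+01, -2.78280763e-01]), np.float64(0.0994988306047444))
stand [0] (array([ 544.22241349, -325.23429067,   -1.91112106,  242.45408801]), np.float64(0.1605734286814825))
wheel [1] (array([ 5.45161218e+02,  3.74448423e+01, -2.74601551e-01]), np.float64(0.07829823525552715))
stand [1] (array([ 537.69751239, -328.69609949,   -1.92374329,  259.4108603 ]), np.float64(0.10758892324701574))
box [ 550.13621857 -195.41126683   95.1824229 ] [ 553.1949501  -170.95180538   97.79545563]
```

Call:
arm_command(rows=[[[-0.03,-0.031,-0.0023,0,0,0,1],[-0.03,-0.031,-0.0023,0,0,0,1],[-0.03,-0.031,-0.0023,0,0,0,1],[-0.03,-0.031,-0.0023,0,0,0,1],[-0.03,-0.031,-0.0023,0,0,0,1],[-0.03,-0.031,-0.0023,0,0,0,1],[-0.03,-0.031,-0.0023,0,0,0,1],[-0.03,-0.031,-0.0023,0,0,0,1],[-0.03,-0.031,-0.0023,0,0,0,1],[-0.03,-0.031,-0.0023,0,0,0,1]]], force=20)

```text
clock: 2.65
ee_pos: [340.5, 142.4, 276.0]
eef_rot: [0.0, 0.111, 0.994, 0.0]
wrist_force: [0.6, 0.6, 0.4]
grip_width: 0.006
finger_force: 0.0
```

Call:
arm_command(rows=[[[-0.03,-0.031,-0.0023,0,0,0,1],[-0.03,-0.031,-0.0023,0,0,0,1],[-0.03,-0.031,-0.0023,0,0,0,1],[-0.03,-0.031,-0.0023,0,0,0,1],[-0.03,-0.031,-0.0023,0,0,0,1],[-0.03,-0.031,-0.0023,0,0,0,1],[-0.03,-0.031,-0.0023,0,0,0,1],[-0.03,-0.031,-0.0023,0,0,0,1],[-0.02,-0.02,0,0,0,0,1],[0,0,0,0,0,0,1]]])

```text
clock: 3.9
ee_pos: [534.9, -176.1, 293.3]
eef_rot: [-0.0, 0.111, 0.994, 0.0]
wrist_force: [-0.8, 0.4, 0.0]
grip_width: 0.004
finger_force: 0.0
```

Run:
```python
from h import *
s=st(); cv2.imwrite("pics/w1.png",capture("wrist"))
from scipy.spatial.transform import Rotation as T
q=s["eef_rot"];R=T.from_quat([q[1],q[2],q[3],q[0]]).as_matrix();print(R.round(3))
print(R.T@(np.array([573,-228.5,275])-s["ee_pos"]))
print(proj("wrist",[[573,-228.5,245],[568,-246,225]]))
```

```text
{'clock': 3.9, 'joints': [-0.526, 0.374, 1.307, -0.0, 1.461, -1.873], 'ee_pos': [534.912, -176.07, 293.328], 'eef_rot': [-0.0, 0.111, 0.994, 0.0], 'wrist_force': [-0.796, 0.39, 0.038], 'grip_width': 0.004, 'finger_force': 0.0}
[[-0.975  0.222 -0.001]
 [ 0.222  0.975  0.   ]
 [ 0.001  0.    -1.   ]]
[-48.77556986 -42.69304212  18.26996507]
[[243.23473154 305.46667439]
 [221.04276063 285.48931945]]
```

View pics/w1.png

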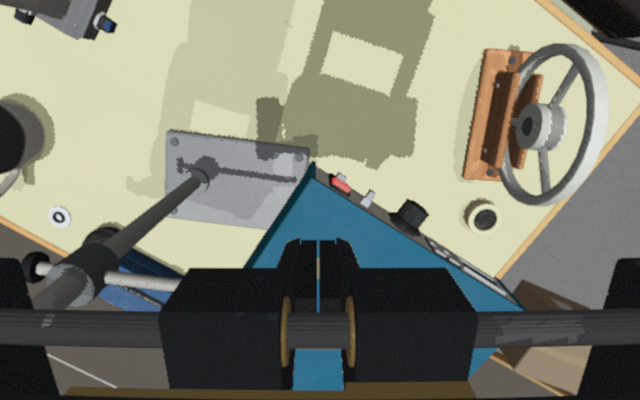

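Call:
arm_command(rows=[[[-0.0245,-0.0215,0,0,0,0,1],[-0.0245,-0.0215,0,0,0,0,1],[0,0,0.008,0,0,0,1],[0,0,0.006,0,0,0,1],[0,0,0.002,0,0,0,1],[0,0,0.001,0,0,0,1],[0,0,0.001,0,0,0,1]]])

```text
clock: 4.82
ee_pos: [572.9, -227.4, 276.5]
eef_rot: [0.0, 0.111, 0.994, -0.0]
wrist_force: [0.8, -0.6, 0.2]
grip_width: 0.006
finger_force: 0.0
```

Call:
arm_command(rows=[[[0,0,0.002,0,0,0,1],[0,0,0.002,0,0,0,1],[0,0,0.002,0,0,0,1]]])

```text
clock: 5.2
ee_pos: [573.0, -227.6, 269.9]
eef_rot: [-0.0, 0.111, 0.994, 0.0]
wrist_force: [-0.4, 0.0, 0.1]
grip_width: 0.006
finger_force: 0.0
```

Call:
arm_command(rows=[[[0,0,0.002,0,0,0,1],[0,0,0.001,0,0,0,1],[0,0,0.001,0,0,0,1]]])

```text
clock: 5.58
ee_pos: [573.0, -227.6, 266.1]
eef_rot: [0.0, 0.111, 0.994, -0.0]
wrist_force: [0.2, -0.4, 0.3]
grip_width: 0.009
finger_force: 0.0
```

Call:
arm_command(rows=[[[0,0,0.002,0,0,0,1],[0,0,0.001,0,0,0,1],[0,0,0.001,0,0,0,1]]])

```text
clock: 5.95
ee_pos: [573.0, -227.6, 262.1]
eef_rot: [0.0, 0.111, 0.994, -0.0]
wrist_force: [-0.2, 0.2, -0.0]
grip_width: 0.005
finger_force: 0.0
```

Call:
arm_command(rows=[[[0,0,0.002,0,0,0,1],[0,0,0.001,0,0,0,1]]])

```text
clock: 6.2
ee_pos: [572.9, -227.6, 259.0]
eef_rot: [-0.0, 0.111, 0.994, 0.0]
wrist_force: [-0.5, -0.2, 0.7]
grip_width: 0.004
finger_force: 0.0
```

Call:
arm_command(rows=[[[0,0,0.002,0,0,0,1],[0,0,0.001,0,0,0,1]]])

```text
clock: 6.45
ee_pos: [573.0, -227.6, 256.0]
eef_rot: [-0.0, 0.111, 0.994, 0.0]
wrist_force: [0.3, -0.2, 0.0]
grip_width: 0.008
finger_force: 0.0
```

Call:
arm_command(rows=[[[0,0,0.002,0,0,0,1],[0,0,0.001,0,0,0,1]]])

```text
clock: 6.7
ee_pos: [573.2, -227.7, 254.6]
eef_rot: [0.001, 0.111, 0.994, -0.0]
wrist_force: [-2.2, 1.7, 10.6]
grip_width: 0.004
finger_force: 5.6
```

Call:
arm_command(rows=[[[0,0,0.002,0,0,0,1],[0,0,0.001,0,0,0,1]]])

```text
clock: 6.95
ee_pos: [573.4, -227.7, 253.9]
eef_rot: [0.002, 0.111, 0.994, -0.001]
wrist_force: [-5.8, 4.4, 22.5]
grip_width: 0.001
finger_force: 11.7
```

Run:
```python
from h import *
a=capture("scene");b=capture("top")
cv2.imwrite("pics/sc.png",np.hstack([cv2.resize(a[90:240,250:400],(400,400)),cv2.resize(b[120:245,250:375],(400,400))]))
```

```text
(no output)
```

View pics/sc.png

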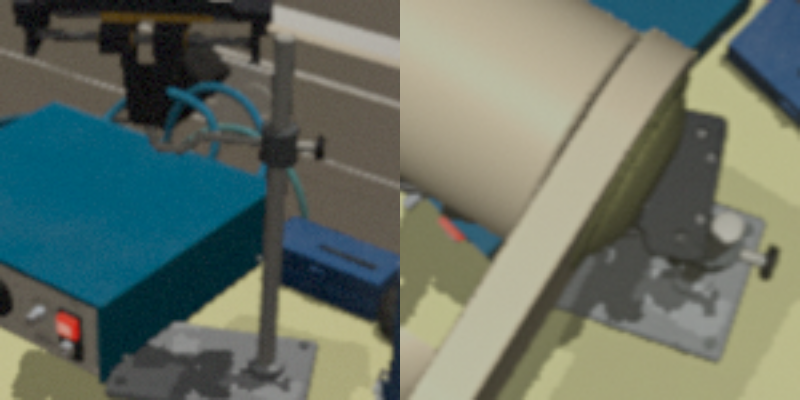

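The left crop shows the shut fingers on the hook's free end at about (155,140). First contact came at TCP z of about 255 mm, so the tip top is near 241 mm and the crook top near 221 mm. Next I'll go to the wheel.

Call:
arm_command(rows=[[[0,0,-0.02,0,0,0,1],[0,0,-0.04,0,0,0,1],[0.032,0.043,0,0,0,0,0.4],[0.032,0.043,0,0,0,0,0.4],[0.032,0.043,0,0,0,0,0.4],[0.032,0.043,0,0,0,0,0.4],[0.032,0.043,0,0,0,0,0.4],[0.032,0.043,0,0,0,0,0.4],[0,0,0,0,0,3,0.4]]], force=20)

```text
clock: 8.18
ee_pos: [441.2, 68.8, 310.6]
eef_rot: [0.0, 0.135, 0.991, 0.0]
wrist_force: [0.7, -1.5, 0.4]
grip_width: 0.6
finger_force: 0.0
```

Call:
arm_command(rows=[[[0,0,0,0,-9,0,0.4],[0,0,0,0,-9,0,0.4],[0,0,0,0,-9,0,0.4],[0,0,0,0,-9,0,0.4],[0,0,0,0,-9,0,0.4],[0,0,0,0,0,0,0.4]]])

```text
clock: 8.93
ee_pos: [441.2, 66.7, 309.3]
eef_rot: [0.378, 0.126, 0.916, -0.052]
wrist_force: [0.3, 0.2, 0.5]
grip_width: 0.601
finger_force: 0.0
```

```bash
cat >> h.py <<'E'
from scipy.spatial.transform import Rotation as T
def to(p,yaw,tilt=45):
    """tool-frame shift and turn from now to TCP p, with wheel-plane yaw (rad) and tilt"""
    s=sensors.sense();q=s["eef_rot"];R=T.from_quat([q[1],q[2],q[3],q[0]])
    u=np.array([np.cos(yaw),np.sin(yaw),0]);y=np.array([-u[1],u[0],0]);t=np.radians(tilt)
    z=np.sin(t)*u-np.cos(t)*np.array([0,0,1]);G=T.from_matrix(np.c_[np.cross(y,z),y,z])
    print("shift",R.inv().apply(np.array(p)-s["ee_pos"]).round(1),"turn",(R.inv()*G).as_rotvec(degrees=True).round(2))
E
python3 - <<'E'
from h import *
st(); to([454.7,64.2,183.5],-.277); im=capture("wrist");cv2.imwrite("pics/w2.png",im)
for n in("wheel","cradle"): print(n,[(round(a["p"],2),np.round(a["location"],1).tolist()) for a in spot_point("wrist",n)[:2]])
E
```

```text
{'clock': 8.925, 'joints': [-0.018, -0.2, 2.075, -0.362, 0.529, -1.072], 'ee_pos': [441.23, 66.67, 309.287], 'eef_rot': [0.378, 0.126, 0.916, -0.052], 'wrist_force': [0.333, 0.193, 0.528], 'grip_width': 0.601, 'finger_force': 0.0}
shift [79.1  1.3 98.8] turn [ 0.12 -0.14  0.18]
wheel [(0.95, [549.0, 36.7, 90.1])]
cradle [(0.58, [545.5, 36.6, 3.6])]
```

View pics/w2.png

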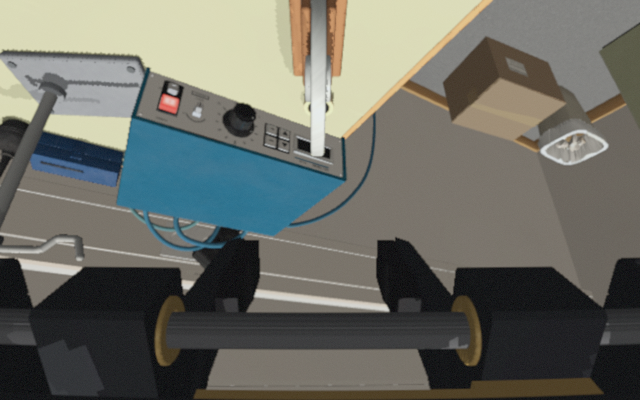

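The rim shows edge-on at column 318, midway between the fingers, and it runs straight, so the yaw is right. Next I'll approach and grip.

Call:
arm_command(rows=[[[0.04,0,0.04,0,0,0,0.4],[0.039,0.001,0.05,0,0,0,0.4],[0,0,0.03,0,0,0,0.4],[0,0,0.025,0,0,0,0.4],[0,0,0,0,0,0,0.4]]])

```text
clock: 9.7
ee_pos: [487.0, 48.3, 182.5]
eef_rot: [0.382, 0.132, 0.913, -0.062]
wrist_force: [0.0, 0.3, 0.3]
grip_width: 0.597
finger_force: 0.0
```

Run:
```python
from h import *
st(); to([503.3,49.9,134],-.277); im=capture("wrist")
print([(round(a["p"],2),np.round(a["location"],1).tolist()) for a in spot_point("wrist","wheel")[:2]])
m=outline_of("wrist","wheel")[0]["pixels"]
for r_ in range(0,400,40):
    x=np.nonzero(m[r_])[0]; 
    if len(x): print(r_,x.min(),x.max())
im=capture("scene");cv2.imwrite("pics/s3.png",cv2.resize(im[80:300,60:280],(600,600)))
```

```text
{'clock': 9.7, 'joints': [-0.055, 0.111, 2.179, -1.179, 0.191, -0.24], 'ee_pos': [487.042, 48.289, 182.504], 'eef_rot': [0.382, 0.132, 0.913, -0.062], 'wrist_force': [0.044, 0.324, 0.322], 'grip_width': 0.597, 'finger_force': 0.0}
shift [23.9  6.9 44.7] turn [-1.13  0.48 -0.06]
[(0.98, [547.1, 39.7, 88.3])]
80 320 341
120 319 343
160 311 346
200 317 342
240 318 339
```

View pics/s3.png

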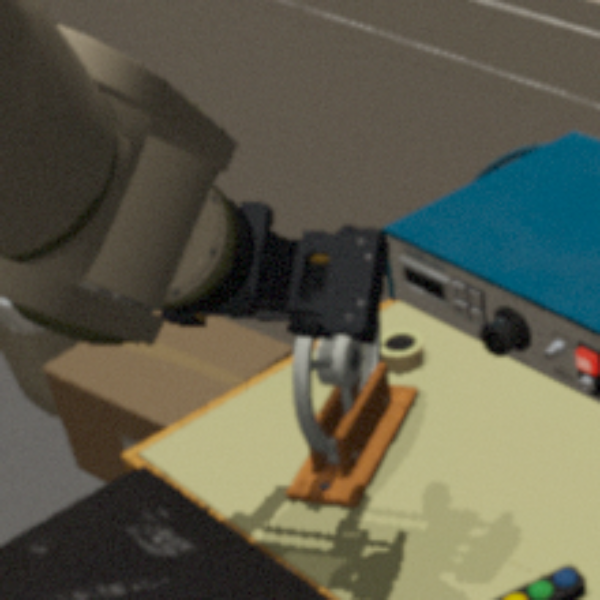

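The rim shows below the hand, but the wrist is near singular (q5 about 0) and joint 4 is near its limit at 45° tilt. I'll back off and use about 20° tilt instead.

Call:
arm_command(rows=[[[0,0,-0.03,0,0,0,0.4],[0,0,-0.03,0,0,0,0.4],[0,0,0,0,8.5,0,0.4],[0,0,0,0,8.5,0,0.4],[0,0,0,0,8,0,0.4],[0,0,0,0,0,0,0.4]]])

```text
clock: 10.65
ee_pos: [446.3, 58.6, 226.5]
eef_rot: [0.201, 0.145, 0.968, -0.04]
wrist_force: [0.6, 0.2, -0.3]
grip_width: 0.602
finger_force: 0.0
```

Run:
```python
from h import *
st(); to([501.3,51.4,132.8],-.277,20)
```

```text
{'clock': 10.65, 'joints': [-0.073, 0.01, 1.986, -0.158, 0.752, -1.253], 'ee_pos': [446.251, 58.585, 226.528], 'eef_rot': [0.201, 0.145, 0.968, -0.04], 'wrist_force': [0.612, 0.162, -0.27], 'grip_width': 0.602, 'finger_force': 0.0}
shift [-12.6  11.3 107.6] turn [-1.53  3.63 -0.86]
```

Call:
arm_command(rows=[[[0,0,0,-1.5,3.6,-0.9,0.4],[-0.01,0.01,0.025,0,0,0,0.4],[-0.01,0,0.025,0,0,0,0.4],[0,0,0,0,0,0,0.4]]])

```text
clock: 11.15
ee_pos: [481.7, 58.6, 183.9]
eef_rot: [0.17, 0.135, 0.976, -0.025]
wrist_force: [-0.2, -0.3, -0.2]
grip_width: 0.598
finger_force: 0.0
```

Run:
```python
from h import *
st(); to([501.3,51.4,132.8],-.277,20); im=capture("wrist");cv2.imwrite("pics/w4.png",im)
print([(round(a["p"],2),np.round(a["location"],1).tolist()) for a in spot_point("wrist","wheel")[:2]])
```

```text
{'clock': 11.15, 'joints': [-0.088, 0.162, 1.926, -0.1, 0.716, -1.319], 'ee_pos': [481.671, 58.574, 183.904], 'eef_rot': [0.17, 0.135, 0.976, -0.025], 'wrist_force': [-0.212, -0.33, -0.17], 'grip_width': 0.598, 'finger_force': 0.0}
shift [-2.3 -1.4 55.1] turn [-0.14 -0.2   0.08]
[(0.7, [547.5, 38.4, 92.8])]
```

View pics/w4.png

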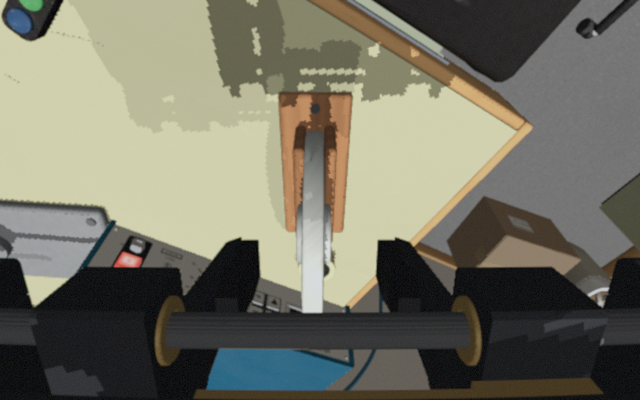

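The rim sits at columns 303–325, about 1.5 mm left of the finger midline, which matches the computed shift. Lower and grip.

Call:
arm_command(rows=[[[-0.002,-0.0015,0.02,0,0,0,0.4],[0,0,0.02,0,0,0,0.4],[0,0,0.015,0,0,0,0.4],[0,0,0,0,0,0,0.7],[0,0,0,0,0,0,1],[0,0,0,0,0,0,1],[0,0,0,0,0,0,1],[0,0,0,0,0,0,1]]], force=55)

```text
clock: 12.25
ee_pos: [501.9, 51.2, 134.3]
eef_rot: [0.171, 0.136, 0.976, -0.025]
wrist_force: [-1.7, -0.7, 1.7]
grip_width: 0.121
finger_force: 55.0
```

Call:
arm_command(rows=[[[-0.0015,0,-0.004,0,0,0,1],[-0.0035,0,-0.01,0,0,0,1],[-0.005,0,-0.014,0,0,0,1],[-0.005,0,-0.014,0,0,0,1],[-0.005,0,-0.014,0,0,0,1],[0,0,0,0,0,0,1]]])

```text
clock: 13.0
ee_pos: [501.9, 51.4, 194.5]
eef_rot: [0.171, 0.136, 0.975, -0.025]
wrist_force: [-0.5, -0.5, -5.6]
grip_width: 0.125
finger_force: 55.0
```

Run:
```python
from h import *
st()
for c in("wrist","scene"):
    im=capture(c);cv2.imwrite(f"pics/{c}5.png",im)
    print([(round(a["p"],2),np.round(a["location"],1).tolist()) for a in spot_point(c,"wheel")[:2]])
a=cv2.imread("pics/wrist5.png");b=cv2.imread("pics/scene5.png")
cv2.imwrite("pics/ws5.png",np.hstack([cv2.resize(a[100:,160:480],(400,375)),cv2.resize(b[120:270,110:270],(400,375))]))
```

```text
{'clock': 13.0, 'joints': [-0.102, 0.186, 1.865, -0.09, 0.749, -1.341], 'ee_pos': [501.937, 51.382, 194.528], 'eef_rot': [0.171, 0.136, 0.975, -0.025], 'wrist_force': [-0.529, -0.513, -5.581], 'grip_width': 0.125, 'finger_force': 54.982}
[]
[(0.94, [546.4, 36.5, 144.0])]
```

View pics/ws5.png

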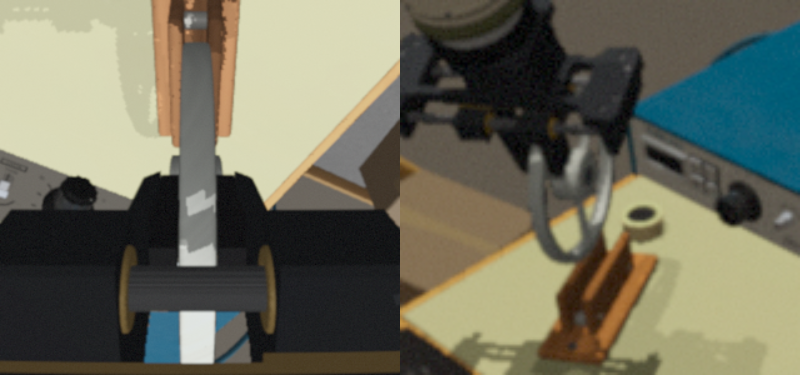

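The wheel is clear of the cradle and square between the fingers; the sag is small. Next I'll raise it, align it with the hook, and carry it over.

Call:
arm_command(rows=[[[-0.005,0,-0.014,0,0,0,1],[-0.006,0,-0.0165,1.3,0,3.6,1],[-0.006,0,-0.0165,0,0,0,1],[-0.006,0,-0.0165,0,0,0,1],[0,0,0,0,0,0,1]]])

```text
clock: 13.82
ee_pos: [502.1, 51.5, 261.5]
eef_rot: [0.171, 0.168, 0.97, -0.03]
wrist_force: [-0.5, -0.1, -5.6]
grip_width: 0.124
finger_force: 55.0
```

Call:
arm_command(rows=[[[-0.007,-0.011,0.0025,0,0,0,1],[-0.0135,-0.0228,0.0049,0,0,0,1],[-0.0135,-0.0228,0.0049,0,0,0,1],[-0.0135,-0.0228,0.0049,0,0,0,1],[-0.0135,-0.0228,0.0049,0,0,0,1],[-0.0135,-0.0228,0.0049,0,0,0,1],[-0.0135,-0.0228,0.0049,0,0,0,1],[-0.0135,-0.0228,0.0049,0,0,0,1],[-0.007,-0.011,0.0025,0,0,0,1],[0,0,0,0,0,0,1]]])

```text
clock: 15.08
ee_pos: [549.0, -159.0, 260.5]
eef_rot: [0.169, 0.169, 0.971, -0.03]
wrist_force: [-0.5, 1.8, -5.5]
grip_width: 0.125
finger_force: 55.0
```

Run:
```python
from h import *
st(); to([549.1,-160,246],-.344,20)
im=capture("wrist");b=capture("scene")
for c in("scene",):
    print([(round(a["p"],2),np.round(a["location"],1).tolist()) for a in spot_point(c,"wheel")[:2]])
cv2.imwrite("pics/ws6.png",np.hstack([cv2.resize(im[150:,0:480],(400,210)),cv2.resize(b[60:260,210:400],(400,420))[105:315]]))
cv2.imwrite("pics/s6.png",cv2.resize(b[60:260,220:400],(540,600)))
```

```text
{'clock': 15.075, 'joints': [-0.509, 0.247, 1.602, 0.066, 0.953, -1.765], 'ee_pos': [549.048, -159.029, 260.489], 'eef_rot': [0.169, 0.169, 0.971, -0.03], 'wrist_force': [-0.482, 1.763, -5.453], 'grip_width': 0.125, 'finger_force': 54.978}
shift [ 4.6 -0.9 13.8] turn [-0.12 -0.21  0.  ]
[]
```

View pics/s6.png

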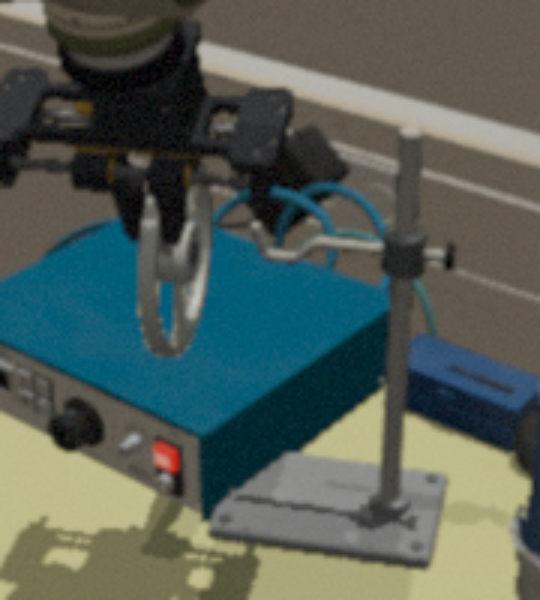

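The crop shows the wheel held over the box, with the hook tip at full-image pixel (306,135) and the crook at (313,145). I'll check these against the predicted points.

Run:
```python
from h import *
a=np.array([.3373,.9414,0]);C=np.array([568,-246.5,217]);u=np.array([.9414,-.3373,0])
print("tip, crook, arm corner, post",proj("scene",[C+19*a+[0,0,20],C,C-25*a+[0,0,14],C-85*a+[0,0,103]]).round(1))
W=np.array(sensors.sense()["ee_pos"])+47*u-[0,0,46.3]
t=np.linspace(0,2*np.pi,8,endpoint=False)
print("wheel",W,proj("scene",[W]+[W+75*np.cos(x)*u+[0,0,75*np.sin(x)] for x in t]).round(1))
m=max(outline_of("scene","wheel"),key=lambda o:o["p"],default=None)
if m: y,x=np.nonzero(m["pixels"]);print(m["p"],x.min(),x.max(),y.min(),y.max())
im=cv2.imread("pics/s6.png")
m=max(outline_of("scene","stand"),key=lambda o:o["p"],default=None)
if m:
    M=m["pixels"];y,x=np.nonzero(M);print(m["p"],x.min(),x.max(),y.min(),y.max())
    for c in range(x.min(),345,4):
        yy=np.nonzero(M[:180,c])[0]
        if len(yy): print(c,yy.min(),yy.max())
```

```text
tip, crook, arm corner, post [[305.8 137. ]
 [314.7 146.4]
 [326.5 141.7]
 [357.7 104.2]]
wheel [ 593.37242017 -173.47159754  214.827445  ] [[278.9 143.8]
 [288.  128.8]
 [284.8 110.8]
 [277.7 111. ]
 [270.7 132. ]
 [268.7 160.8]
 [273.  177.9]
 [280.1 174. ]
 [286.1 154. ]]
0.91 266 290 115 178
0.69 290 371 103 248
306 135 143
310 142 146
314 143 146
318 144 147
322 141 145
326 139 142
330 140 141
334 140 142
338 140 143
342 141 143
```

Call:
arm_command(rows=[[[0,-0.008,0,0,0,0,1],[0,-0.013,0,0,0,0,1],[0,-0.013,0,0,0,0,1],[0,0,0,0,0,0,1],[0.003,0,0.0085,0,0,0,1],[0.0035,0,0.0095,0,0,0,1],[0.0035,0,0.0095,0,0,0,1],[0,0,0,0,0,0,1]]])

```text
clock: 16.32
ee_pos: [537.5, -190.0, 230.9]
eef_rot: [0.169, 0.168, 0.971, -0.03]
wrist_force: [-0.6, 0.2, -4.1]
grip_width: 0.122
finger_force: 55.0
```

Run:
```python
from h import *
a=np.array([.3373,.9414,0]);C=np.array([568,-246.5,217]);u=np.array([.9414,-.3373,0])
s=st();W=np.array(s["ee_pos"])+47*u-[0,0,46.3];d=W-C;print(W,"along",d@a,"across",d@u)
b=capture("scene");w=capture("wrist")
cv2.imwrite("pics/s7.png",np.hstack([cv2.resize(b[80:200,240:360],(480,480)),cv2.resize(w[:,160:416],(307,480))]))
```

```text
{'clock': 16.325, 'joints': [-0.578, 0.27, 1.651, 0.1, 0.886, -1.856], 'ee_pos': [537.459, -190.034, 230.887], 'eef_rot': [0.169, 0.168, 0.971, -0.03], 'wrist_force': [-0.583, 0.222, -4.095], 'grip_width': 0.122, 'finger_force': 54.981}
[ 581.70471243 -205.88741418  184.58660577] along 42.855287794667476 across -0.797008918104814
```

View pics/s7.png

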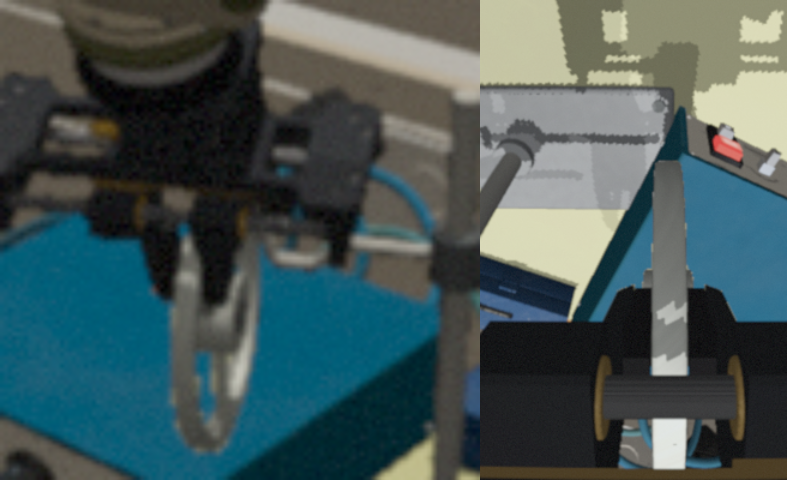

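The hook tip, at crop (278,240), lies level with the wheel's upper gap. I'll insert stepwise and watch the force.

Call:
arm_command(rows=[[[0,-0.004,0,0,0,0,1],[0,-0.005,0,0,0,0,1],[0,-0.005,0,0,0,0,1],[0,-0.004,0,0,0,0,1]]])

```text
clock: 16.92
ee_pos: [531.5, -207.8, 232.2]
eef_rot: [0.17, 0.168, 0.971, -0.031]
wrist_force: [-0.1, 0.0, -5.3]
grip_width: 0.126
finger_force: 55.0
```

Call:
arm_command(rows=[[[0,-0.004,0,0,0,0,1],[0,-0.004,0,0,0,0,1],[0,-0.004,0,0,0,0,1],[0,0,0,0,0,0,1]]])

```text
clock: 17.42
ee_pos: [527.6, -218.9, 232.2]
eef_rot: [0.17, 0.168, 0.971, -0.031]
wrist_force: [0.4, 0.8, -4.8]
grip_width: 0.122
finger_force: 55.0
```

Call:
arm_command(rows=[[[0,-0.004,0,0,0,0,1],[0,-0.004,0,0,0,0,1],[0,-0.004,0,0,0,0,1],[0,0,0,0,0,0,1]]])

```text
clock: 17.92
ee_pos: [523.5, -230.3, 232.2]
eef_rot: [0.17, 0.168, 0.971, -0.031]
wrist_force: [-0.5, -0.2, -5.0]
grip_width: 0.125
finger_force: 55.0
```

Run:
```python
from h import *
a=np.array([.3373,.9414,0]);C=np.array([568,-246.5,217]);u=np.array([.9414,-.3373,0])
s=st();W=np.array(s["ee_pos"])+47*u-[0,0,46.3];d=W-C;print(W,"along",d@a,"across",d@u)
b=capture("scene")
print([(round(q["p"],2),np.round(q["location"],1).tolist()) for q in spot_point("scene","wheel")[:2]])
cv2.imwrite("pics/s8.png",cv2.resize(b[90:210,260:380],(600,600),interpolation=cv2.INTER_CUBIC))
t=np.linspace(0,2*np.pi,8,endpoint=False)
print(((proj("scene",[W,W+[0,0,75],W-[0,0,75],C,C+19*a+[0,0,20]])-[260,90])*5).round())
```

```text
{'clock': 17.925, 'joints': [-0.663, 0.273, 1.645, 0.134, 0.897, -1.957], 'ee_pos': [523.517, -230.267, 232.194], 'eef_rot': [0.17, 0.168, 0.971, -0.031], 'wrist_force': [-0.54, -0.163, -4.965], 'grip_width': 0.125, 'finger_force': 54.978}
[ 567.7630547  -246.12016431  185.89397338] along 0.2776556632884728 across -0.3511788867413601
[(0.63, [567.0, -246.5, 180.0])]
[[272. 347.]
 [273. 187.]
 [271. 495.]
 [273. 282.]
 [229. 235.]]
```

View pics/s8.png

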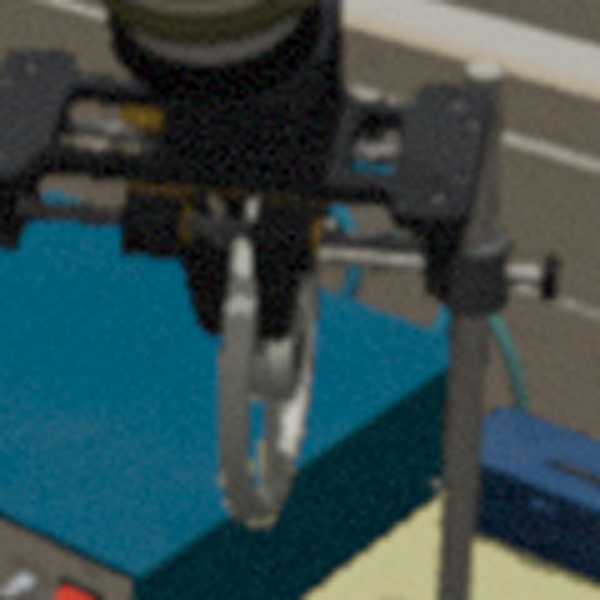

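The wheel is over the crook with no contact: its centre is 0.3 mm along from the crook centre and it has sagged about 5 mm. I'll lower it and feel for the seat.

Call:
arm_command(rows=[[[0.001,0,0.003,0,0,0,1],[0.0015,0,0.004,0,0,0,1],[0.0015,0,0.004,0,0,0,1],[0.001,0,0.003,0,0,0,1],[0,0,0,0,0,0,1]]])

```text
clock: 18.65
ee_pos: [523.6, -229.9, 217.0]
eef_rot: [0.17, 0.168, 0.971, -0.03]
wrist_force: [-0.1, -0.4, -4.4]
grip_width: 0.121
finger_force: 55.0
```

Call:
arm_command(rows=[[[0.0007,0,0.0019,0,0,0,1],[0.0007,0,0.0019,0,0,0,1],[0,0,0,0,0,0,1]]])

```text
clock: 19.02
ee_pos: [523.6, -230.0, 213.1]
eef_rot: [0.17, 0.168, 0.971, -0.03]
wrist_force: [-0.4, -0.5, -4.7]
grip_width: 0.124
finger_force: 55.0
```

Call:
arm_command(rows=[[[0.0007,0,0.0019,0,0,0,1],[0,0,0,0,0,0,1]]])

```text
clock: 19.27
ee_pos: [523.6, -230.0, 211.1]
eef_rot: [0.17, 0.168, 0.971, -0.03]
wrist_force: [-0.1, -0.4, -5.4]
grip_width: 0.123
finger_force: 55.0
```

Call:
arm_command(rows=[[[0.0007,0,0.0019,0,0,0,1],[0,0,0,0,0,0,1]]])

```text
clock: 19.52
ee_pos: [523.5, -229.9, 209.0]
eef_rot: [0.17, 0.168, 0.971, -0.03]
wrist_force: [0.5, 0.2, -5.0]
grip_width: 0.121
finger_force: 55.0
```

Lowered 23 mm so far. I'll continue in 1–2 mm steps.

Call:
arm_command(rows=[[[0.0007,0,0.0019,0,0,0,1],[0,0,0,0,0,0,1]]])

```text
clock: 19.77
ee_pos: [523.5, -230.0, 207.0]
eef_rot: [0.17, 0.168, 0.971, -0.03]
wrist_force: [0.5, 0.6, -3.8]
grip_width: 0.122
finger_force: 55.0
```

Call:
arm_command(rows=[[[0.0007,0,0.0019,0,0,0,1],[0,0,0,0,0,0,1]]])

```text
clock: 20.02
ee_pos: [523.5, -230.0, 205.0]
eef_rot: [0.17, 0.168, 0.971, -0.03]
wrist_force: [-1.0, -0.8, -5.5]
grip_width: 0.124
finger_force: 55.0
```

Call:
arm_command(rows=[[[0.0003,0,0.001,0,0,0,1],[0,0,0,0,0,0,1]]])

```text
clock: 20.27
ee_pos: [523.6, -230.0, 204.1]
eef_rot: [0.17, 0.168, 0.971, -0.031]
wrist_force: [-0.0, -0.3, -4.5]
grip_width: 0.123
finger_force: 55.0
```

Call:
arm_command(rows=[[[0.0003,0,0.001,0,0,0,1],[0,0,0,0,0,0,1]]])

```text
clock: 20.52
ee_pos: [523.8, -230.1, 203.3]
eef_rot: [0.17, 0.168, 0.971, -0.031]
wrist_force: [-0.1, 0.3, -3.4]
grip_width: 0.122
finger_force: 55.0
```

Call:
arm_command(rows=[[[0.0003,0,0.001,0,0,0,1],[0,0,0,0,0,0,1]]])

```text
clock: 20.78
ee_pos: [524.0, -230.2, 202.5]
eef_rot: [0.17, 0.168, 0.97, -0.031]
wrist_force: [-0.0, 0.6, -0.7]
grip_width: 0.125
finger_force: 55.0
```

Call:
arm_command(rows=[[[0.0003,0,0.001,0,0,0,1],[0,0,0,0,0,0,1]]])

```text
clock: 21.02
ee_pos: [524.2, -230.3, 201.6]
eef_rot: [0.171, 0.168, 0.97, -0.031]
wrist_force: [1.1, -0.2, 1.5]
grip_width: 0.124
finger_force: 55.0
```

Run:
```python
from h import *
a=np.array([.3373,.9414,0]);C=np.array([568,-246.5,217]);u=np.array([.9414,-.3373,0])
s=st();W=np.array(s["ee_pos"])+47*u-[0,0,46.3];d=W-C;print(W,"along",d@a,"across",d@u)
b=capture("scene");m=outline_of("scene","wheel")[0]["pixels"];y,x=np.nonzero(m);print(x.min(),x.max(),y.min(),y.max())
p=proj("scene",[W+75*np.cos(t)*u+6*e*a+[0,0,75*np.sin(t)] for t in np.linspace(0,6.28,60) for e in(-1,1)]);print(p.min(0),p.max(0))
print([(round(q["p"],2),np.round(q["location"],1).tolist()) for q in spot_point("scene","wheel")[:2]])
```

```text
{'clock': 21.025, 'joints': [-0.663, 0.306, 1.687, 0.144, 0.821, -1.971], 'ee_pos': [524.177, -230.35, 201.622], 'eef_rot': [0.171, 0.168, 0.97, -0.031], 'wrist_force': [1.077, -0.188, 1.496], 'grip_width': 0.124, 'finger_force': 55.012}
[ 568.42308741 -246.20280926  155.32214992] along 0.4224827421601247 across 0.29805204831876864
304 323 153 204
[303.76919462 136.7760971 ] [323.68250872 206.36117548]
[(0.6, [567.8, -248.2, 151.2])]
```

Contact came at nominal centre z of about 157 mm (156 expected), with about 6 N on the hook. I'll loosen the grip, then open gently.

Call:
arm_command(rows=[[[0,0,0,0,0,0,1],[0,0,0,0,0,0,1],[0,0,0,0,0,0,1],[0,0,0,0,0,0,1]]], force=4)

```text
clock: 21.68
ee_pos: [523.9, -230.2, 201.2]
eef_rot: [0.17, 0.168, 0.971, -0.031]
wrist_force: [3.5, -0.4, 1.7]
grip_width: 0.136
finger_force: 4.0
```

Call:
arm_command(rows=[[[0,0,0,0,0,0,0.85],[0,0,0,0,0,0,0.83],[0,0,0,0,0,0,0.8],[0,0,0,0,0,0,0.75],[0,0,0,0,0,0,0.7],[0,0,0,0,0,0,0.65],[0,0,0,0,0,0,0.6]]])

```text
clock: 22.55
ee_pos: [523.8, -230.1, 201.0]
eef_rot: [0.17, 0.168, 0.971, -0.031]
wrist_force: [-0.0, -0.6, 0.0]
grip_width: 0.399
finger_force: 0.0
```

Run:
```python
from h import *
st();b=capture("scene");w=capture("wrist")
print([(round(q["p"],2),np.round(q["location"],1).tolist()) for q in spot_point("scene","wheel")[:2]])
cv2.imwrite("pics/s9.png",np.hstack([cv2.resize(b[90:210,260:380],(480,480),interpolation=cv2.INTER_CUBIC),cv2.resize(w[:,190:446],(307,480))]))
```

```text
{'clock': 22.55, 'joints': [-0.663, 0.307, 1.687, 0.143, 0.822, -1.971], 'ee_pos': [523.774, -230.099, 201.02], 'eef_rot': [0.17, 0.168, 0.971, -0.031], 'wrist_force': [-0.042, -0.601, 0.046], 'grip_width': 0.399, 'finger_force': 0.0}
[(0.57, [567.3, -245.7, 155.1])]
```

View pics/s9.png

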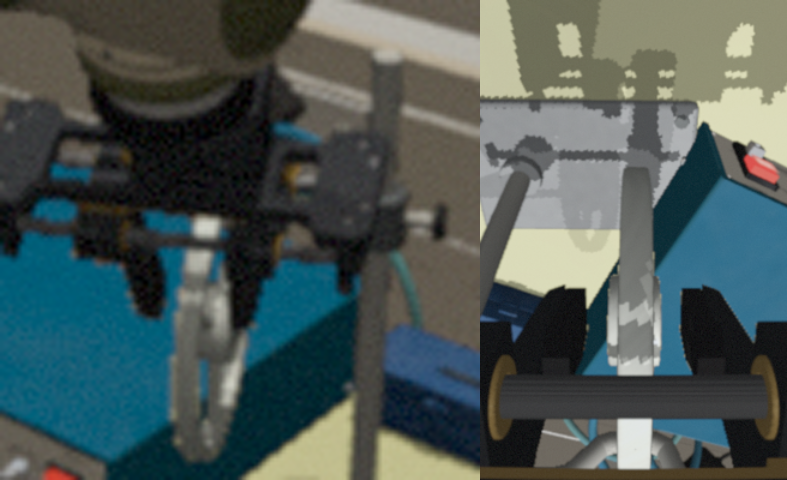

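The wheel hangs free in the crook, centred between the open fingers. I'll withdraw along the tool axis and let it settle.

Call:
arm_command(rows=[[[0,0,-0.005,0,0,0,0.6],[0,0,-0.01,0,0,0,0.6],[0,0,-0.02,0,0,0,0.6],[0,0,-0.03,0,0,0,0.6],[0.02,0,-0.03,0,0,0,0.6],[0.03,0,-0.03,0,0,0,0.6],[0.03,0,-0.02,0,0,0,0.6],[0,0,0,0,0,0,0.6],[0,0,0,0,0,0,0.6],[0,0,0,0,0,0,0.6]]])

```text
clock: 23.95
ee_pos: [407.0, -188.1, 309.9]
eef_rot: [0.169, 0.168, 0.971, -0.03]
wrist_force: [-0.5, -0.2, -0.1]
grip_width: 0.405
finger_force: 0.0
```

Call:
arm_command(rows=[[[0,0,0,0,0,0,0.6],[0,0,0,0,0,0,0.6],[0,0,0,0,0,0,0.6],[0,0,0,0,0,0,0.6],[0,0,0,0,0,0,0.6],[0,0,0,0,0,0,0.6],[0,0,0,0,0,0,0.6],[0,0,0,0,0,0,0.6],[0,0,0,0,0,0,0.6],[0,0,0,0,0,0,0.6]]])

```text
clock: 25.2
ee_pos: [406.6, -187.9, 310.2]
eef_rot: [0.17, 0.168, 0.971, -0.031]
wrist_force: [1.0, -0.0, -0.7]
grip_width: 0.399
finger_force: 0.0
```

Run:
```python
from h import *
st();p=None
for i in range(12):
    b=capture("scene").astype(int)[100:215,280:345]
    if p is not None: print(round(np.abs(b-p).mean(),2),end=" ")
    p=b
capture("scene")
print([(round(q["p"],2),np.round(q["location"],1).tolist()) for q in spot_point("scene","wheel")[:2]])
```

```text
{'clock': 25.2, 'joints': [-0.772, -0.078, 1.827, 0.159, 1.08, -2.052], 'ee_pos': [406.644, -187.928, 310.208], 'eef_rot': [0.17, 0.168, 0.971, -0.031], 'wrist_force': [0.973, -0.028, -0.741], 'grip_width': 0.399, 'finger_force': 0.0}
3.46 3.49 3.5 3.5 3.52 3.54 3.5 3.51 3.51 3.47 3.48 [(0.9, [570.5, -248.6, 152.4])]
```

Call:
arm_command(rows=[[[0,0,0,0,0,0,0.6],[0,0,0,0,0,0,0.6],[0,0,0,0,0,0,0.6],[0,0,0,0,0,0,0.6],[0,0,0,0,0,0,0.6],[0,0,0,0,0,0,0.6],[0,0,0,0,0,0,0.6],[0,0,0,0,0,0,0.6],[0,0,0,0,0,0,0.6],[0,0,0,0,0,0,0.6]]])

```text
clock: 27.15
ee_pos: [406.6, -187.9, 310.2]
eef_rot: [0.17, 0.168, 0.971, -0.031]
wrist_force: [-0.3, -0.6, -0.1]
grip_width: 0.402
finger_force: 0.0
```

Call:
arm_command(rows=[[[0,0,0,0,0,0,0.6],[0,0,0,0,0,0,0.6],[0,0,0,0,0,0,0.6],[0,0,0,0,0,0,0.6],[0,0,0,0,0,0,0.6],[0,0,0,0,0,0,0.6],[0,0,0,0,0,0,0.6],[0,0,0,0,0,0,0.6],[0,0,0,0,0,0,0.6],[0,0,0,0,0,0,0.6]]])

```text
clock: 28.4
ee_pos: [406.6, -187.9, 310.2]
eef_rot: [0.17, 0.168, 0.971, -0.031]
wrist_force: [0.4, 0.2, -0.1]
grip_width: 0.402
finger_force: 0.0
```

Run:
```python
from h import *
F=[capture("scene").astype(float)[100:215,280:345] for i in range(16)]
A=[np.mean(F[i:i+4],0) for i in(0,4,8,12)]
print([round(np.abs(x-A[0]).max(),1) for x in A],[round(np.abs(x-A[0]).mean(),2) for x in A])
print([(round(q["p"],2),np.round(q["location"],1).tolist()) for q in spot_point("scene","wheel")[:2]])
print(r.hand_in())
```

```text
[np.float64(0.0), np.float64(16.2), np.float64(16.5), np.float64(16.8)] [np.float64(0.0), np.float64(1.79), np.float64(1.79), np.float64(1.79)]
[(0.9, [567.4, -243.0, 153.1])]
the job is handed in; nothing more can be done
None
```

The wheel hangs by its rim in the crook of the J-hook, released and showing no movement in the last camera frames; I handed the job in at about 29 s, no verdict came back, and I viewed 12 pictures, two over the limit of 10.

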